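# Turn a wall clock face up onto the display platform

### The arm

A 7-joint arm with a two-finger parallel gripper is mounted at the origin on the work surface. World frame = base frame: x ahead of the robot, y to its left, z up, the work surface at z = 0. Lengths are in m, angles in rad, forces in N, time in s.
With the tool pointing down it reaches from about 0.35 to 0.9 m from the base axis. Payload 8.1 kg.
Tool frame: the origin (TCP) lies at the very end of the fingers, on their centre line; the grasp point (between the pads) lies 19 mm behind it (arm.tcp_to_grasp is the z of the grasp point in the tool frame, in m); z points along the fingers, y is the line along which they close (so a half turn about z gives the same grasp; the last joint's range is limited). The gripper opens to 92 mm and grips with 3 to 60 N. Pads are 19 mm wide; open, the fingers measure 130 mm over their backs; the gripper's body (75 mm by 190 mm) begins 47 mm behind the grasp point.
Start: joints at [1.141, 0.434, 0.025, 1.573, -0.012, 1.134, -0.075], TCP at [0.201, -0.592, 0.227] pointing down, gripper open.
Joint ranges: [-2.62, 2.62], [-0.44, 2.09], [-1.27, 1.32], [0.08, 2.57], [-1.32, 4.46], [0.12, 2], [-2.74, 2.74]. Speed limits (rad/s): [2.22, 2.22, 3.01, 3.01, 3.14, 3.14, 3.14].

### API

Orientations are given as a rotation vector (axis times angle).
In Python, from cell import readout, vision, sign_off, arm gives the robot as it stands. The module is installed in compiled form; this text tells all that it offers.
- The arm moves only by the shell command python3 -m creep 'ROWS' [FORCE]. ROWS is JSON, a list of rows, each a list of 5 numbers: the shift along the tool's x, y, z in units of 4 cm (1.0 is 4 cm), then the turn about the tool's z in units of 4 degrees (1.0 is 4 degrees), then the opening, from 0 (shut) to 1 (fully open). A call has 1 to 12 rows; each row shifts and turns the commanded pose from where the row before left it, along the tool's axes as they then stand; what a row does not reach is not made up. A row lasts 1/8 s, in which the tool goes at most 62.5 mm and 10.7 degrees, less where a joint would pass 70% of its speed; a pose out of reach is approached as far as the arm can. A call with a number of a shift or a turn outside -1 to 1 is refused whole. A call with a gripper value outside its range is refused whole. The fingers move at their own pace and stop on an object; FORCE is the grip in N (left out, the last holds). Time passes only in rows, so rows that do not move let the fingers close. It gives the time, the measured TCP pose, the force, the opening and the grip force at its end, in the units of the state.
- readout.observe(): the state, without advancing time (a new reading comes with each control period).
- vision.get_image(name): name is "scene" or "top" or "wrist"; returns a dict with "pixels" (400x640x3 uint8, blue, green, red), "z_map" (400x640 float32, m along the optical axis (not along the pixel's ray), 0 where there is no reading), "camera_matrix" (3x3 intrinsics, pixels), "position" and "rotation" of the camera in the world. Camera axes: x right, y up, looking along -z (the intrinsics and any distortion apply to the point x, -y, -z); pixel columns grow to the right and rows downward; lengths in m; the calibration is good to about 2 mm. A picture is of the moment at which its call begins.
- sign_off(): hands the job in; it is judged then, once.
The state is a dict: "clock": time; "joints": joint angles; "dq": joint speeds; "joint_efforts": joint torques, N m; "position": TCP position; "ee_rot": TCP orientation; "force": force on the tool from outside, world axes, zero at the start; "ft_torque": the same for the moment, N m; "width": opening from 0.0 (shut) to 1.0 (fully open); "gripper_force": force on a finger pad.
Only numpy, scipy, OpenCV 4.12 (cv2) and the standard library are available. Lean on these libraries where they do the work, as an engineer would, in place of code of your own. Each camera call takes 0.05 s, during which the arm holds its last target. There are 200 camera calls.

### The job

The wall clock lies face down on the counter with its battery cover swung open. First swivel the cover shut over the battery, then push the clock against the front of the wooden display platform and tip it over that front edge, so that it lands face up on the platform, without ever lifting it clear of the counter and platform. Finish by sliding it back until it lies squarely and wholly on the platform, let go, and leave the other wares where they stand.

Things in the scene. Friction and masses are not known exactly. Their poses are not given: they have to be found in the camera images.
- platform: Low fixed brown wooden slab, 42 mm high, with a flush black grippy rubber strip, 30 mm, along its top front edge. Origin: on the counter under the middle of its upright front face. x points from the front face to the back, y along the front edge, z up. 240 mm deep (x 0 to 240), 440 mm wide (y -220 to 220). A dark back rail, 22 mm high, stands on it with its front at x = 205 mm.
- clock_mid (a point): Middle of the square dark wooden wall clock, about 0.55 kg; 26 mm above the counter at the start. x, y run along its sides (x within about 0.3 rad of platform x at the start); z points out of its back: up at the start, down once face up. Board with back rim: 180 x 180 mm, z -6 to 13 mm. Hollow back: inside the rim (10 mm wide, 13 mm high) a floor 160 x 160 mm at z = 0.
- clock_dial (a point): Centre of the dial's face, 26 mm from clock_mid along the clock's -z. The round white dial, 124 mm across and 20 mm thick, is what the clock rests on at the start, so the board's underside is 20 mm above the counter and overhangs the dial by 28 mm at mid-side, more towards the corners: fingertips fit under it.
- cover (a joint): Angle of the white battery cover about its pivot screw on the clock's back, rad: 0 is shut (at its stop, covering the battery), growing counter-clockwise seen from above with the clock face down; 0.9 to 1.5 at the start. It stays where it is left; about 0.7 N at the tab moves it.
- tab (a point): Top centre of the red tab on the cover, 42 mm from the pivot screw: an upright stud 10 mm across, 7.5 mm above the cover plate; its top is 37.6 mm above the counter at the start, 1.4 mm below the rim's top. Shut, the tab lies from the pivot in the clock's -y direction. Cover plate: 34 mm wide, 2.5 mm thick, top 30 mm above the counter.
- pivot (a point): The cover's brass pivot screw, at clock_mid x = -20 mm, y = 12 mm, z = 4 mm.
- bowl_mid (a point): Yellow bowl, 68 mm across and 40 mm high, at one end of the platform; point half-way up. Leave it.
- jar_mid (a point): Amber jar, 48 mm across and 60 mm high, at the other end of the platform; point half-way up. Leave it.
- camera_mid (a point): Old black camera, 100 x 45 mm (67 mm with its lens), 70 mm high, standing on the counter; point half-way up. Leave it.
- mug_mid (a point): Blue mug, 72 mm across, 75 mm high, standing on the counter; point half-way up. Leave it.

How it is judged:
On the way, in this order (a step that is already met when the one before it is completed fails the run):
1. the battery cover is swung shut while the clock still lies face down (value of joint cover below 0.15 rad and angle between clock_mid's own z axis and vertical below 0.3 rad), for 0.2 s.
2. the clock has been tipped over past upright, face side up (angle between clock_mid's own z axis and vertical above 1.9 rad).
At the end, for the whole second after the job is handed in: The cover is shut (under 0.15 rad), and the clock lies at rest flat and face up (within 0.08 rad) on the platform, wholly on it (overhanging the front edge by at most 3 mm, in front of the back rail, middle within 70 mm of the platform's middle along its length), square to it within 0.2 rad (value of joint cover below 0.15 rad and angle between clock_mid's own z axis and vertical above 3.06 rad and x of clock_mid in the frame of platform between 0.087 and 0.125 m and y of clock_mid in the frame of platform between -0.07 and 0.07 m and height (world z) of clock_mid between 0.048 and 0.062 m and angle between the x axis of clock_mid and the x axis of platform, either way round below 0.2 rad); the robot touches nothing.
It fails at once if the clock is lifted clear (its middle more than 150 mm above the counter) (height (world z) of clock_mid above 0.15 m).
It fails at once if the bowl is shifted more than 20 mm or knocked over (distance of bowl_mid from where it was at the start of the episode above 0.02 m or angle between bowl_mid's own z axis and vertical above 0.5 rad).
It fails at once if the jar is shifted more than 20 mm or knocked over (distance of jar_mid from where it was at the start of the episode above 0.02 m or angle between jar_mid's own z axis and vertical above 0.5 rad).
It fails at once if the camera is shifted more than 20 mm or knocked over (distance of camera_mid from where it was at the start of the episode above 0.02 m or angle between camera_mid's own z axis and vertical above 0.5 rad).
It fails at once if the mug is shifted more than 20 mm or knocked over (distance of mug_mid from where it was at the start of the episode above 0.02 m or angle between mug_mid's own z axis and vertical above 0.5 rad).
It also fails if it takes over 72 s, if anything falls off the work surface, if the arm or the gripper's body presses on something with over 40 N, if the wrist force passes 120 N, or if a joint passes its speed limit or range.

## Working session

There is one attempt and no reset: what is moved stays moved. The work goes in short steps, Python scripts to look and compute and a shell command to move; the robot and the scene stay as the last step left them, time stands still between calls to the robot, and variables do not carry over. Pictures are saved under pics/ and viewed, at most 10 in all, crops included, and the job is handed in when it is done.

```bash
mkdir -p pics
cat > h.py <<'E'
from cell import readout, vision, sign_off, arm
import numpy as np, cv2
from scipy.spatial.transform import Rotation as R
def rot(r):
    r=np.array(r); return r if r.shape==(3,3) else R.from_rotvec(r).as_matrix() if r.size==3 else R.from_quat(r).as_matrix()
def ray(im,u,v,h):
    K=np.array(im["camera_matrix"]);p=np.linalg.inv(K)@[u,v,1];d=rot(im["rotation"])@[p[0],-p[1],-p[2]]
    o=np.array(im["position"]);return o+d*(h-o[2])/d[2]
def cloud(im):
    K=np.array(im["camera_matrix"]);z=im["z_map"];v,u=np.mgrid[:z.shape[0],:z.shape[1]]
    p=np.stack([(u-K[0,2])/K[0,0]*z,-(v-K[1,2])/K[1,1]*z,-z],-1)
    return p@rot(im["rotation"]).T+np.array(im["position"])
def state():
    s=readout.observe();print("t",s["clock"],"pos",np.round(s["position"],4),"F",np.round(s["force"],1),"w",s["width"],"g",s["gripper_force"]);T=rot(s["ee_rot"]);print("axes x,y,z:",np.round(T.T,3).tolist(),"q",np.round(s["joints"],2));return s
E
python3 - <<'E'
from h import *
state()
for n in("top","scene"):
    im=vision.get_image(n);cv2.imwrite(f"pics/{n}0.png",im["pixels"]);print(n,im["position"],np.round(rot(im["rotation"]),2).tolist(),im["camera_matrix"])
    np.save(n+"0.npy",im,allow_pickle=True)
E
```

```text
t 0.0 pos [ 0.2004 -0.5915  0.2259] F [-0.7  0.8 -0.6] w 1.0006967806186764 g 0.0
axes x,y,z: [[0.947, 0.321, -0.0], [0.321, -0.947, -0.002], [-0.001, 0.001, -1.0]] q [ 1.14  0.44  0.02  1.57 -0.01  1.13 -0.08]
top [ 0.47758336 -0.07238363  0.97760356] [[0.02, 0.99, -0.1], [-1.0, 0.02, -0.0], [-0.0, 0.1, 0.99]] [[374.91799581   0.         317.48593813]
 [  0.         374.91799581 197.13491001]
 [  0.           0.           1.        ]]
scene [1.12196665 0.39607061 0.72497736] [[-0.64, -0.51, 0.58], [0.77, -0.42, 0.49], [-0.01, 0.75, 0.66]] [[388.13589912   0.         323.74543382]
 [  0.         388.13589912 201.33935679]
 [  0.           0.           1.        ]]
```

View pics/top0.png

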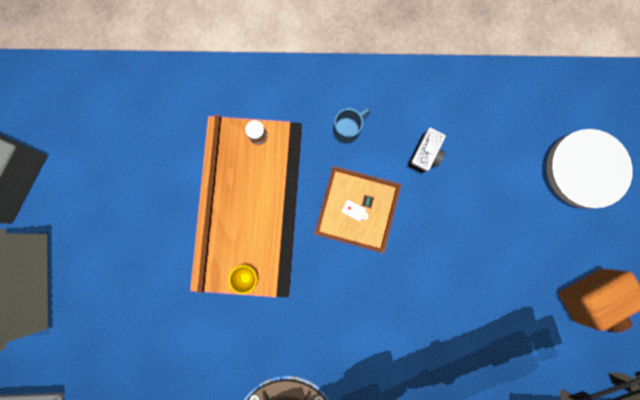

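View pics/scene0.png

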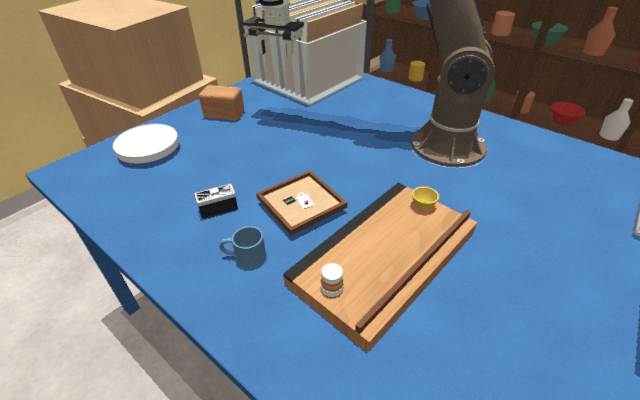

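Top view: the platform's black front strip is at about x=290–300, the clock is centred near (358,210), the red tab is at (349,208) and the battery at (369,201). The bowl (243,278) and jar (255,130) stand at the platform's ends; the mug (349,123) and camera (430,150) are on the counter. The scene view agrees. Next I measure.

```bash
cat > m.py <<'E'
from h import *
im=np.load("top0.npy",allow_pickle=True).item()
b=im["pixels"];hsv=cv2.cvtColor(b,cv2.COLOR_BGR2HSV)
def big(m,lo):
    m=cv2.morphologyEx(m.astype(np.uint8)*255,cv2.MORPH_CLOSE,np.ones((3,3)))
    return [c for c in cv2.findContours(m,0,2)[0] if cv2.contourArea(c)>lo]
blue=(hsv[...,0]>95)&(hsv[...,0]<125)&(hsv[...,1]>120)
roi=np.zeros(blue.shape,bool);roi[155:262,307:410]=1
def rect(m,h,lab):
    c=max(big(m,500),key=cv2.contourArea)
    r=cv2.boxPoints(cv2.minAreaRect(c));p=np.array([ray(im,u,v,h)[:2] for u,v in r])
    print(lab,r.round(1).tolist(),p.round(4).tolist(),"mid",p.mean(0).round(4))
    for i in range(2):
        e=p[i+1]-p[i];print("  edge",np.linalg.norm(e).round(4),"ang",np.arctan2(e[1],e[0]).round(3))
rect(~blue&roi,.036,"clock")
roi2=np.zeros(blue.shape,bool);roi2[105:305,270:305]=1
rect((hsv[...,2]<60)&roi2&~blue,.042,"strip")
roi3=np.zeros(blue.shape,bool);roi3[185:240,330:390]=1
w=roi3&(hsv[...,1]<70)&(hsv[...,2]>150)
rr=roi3&((hsv[...,0]<8)|(hsv[...,0]>172))&(hsv[...,1]>90)&(hsv[...,2]>90)
for m,h,l in((w,.03,"white"),(rr,.037,"tab")):
    v,u=np.nonzero(m);print(l,len(u),u.mean(),v.mean(),ray(im,u.mean(),v.mean(),h).round(4))
v,u=np.nonzero(w);print(cv2.minAreaRect(np.c_[u,v].astype(np.float32)))
cv2.imwrite("pics/crop0.png",cv2.resize(b[160:260,310:410],None,fx=5,fy=5,interpolation=cv2.INTER_CUBIC))
E
python3 m.py
```

```text
clock [[313.0, 234.39999389648438], [332.1000061035156, 164.39999389648438], [403.1000061035156, 183.6999969482422], [384.0, 253.8000030517578]] [[0.4827, -0.0602], [0.6611, -0.106], [0.614, -0.2865], [0.4375, -0.2375]] mid [ 0.5488 -0.1725]
  edge 0.1842 ang -0.251
  edge 0.1865 ang -1.826
strip [[277.20001220703125, 294.8999938964844], [290.8999938964844, 123.30000305175781], [301.70001220703125, 124.0999984741211], [287.8999938964844, 295.70001220703125]] [[0.3345, 0.0246], [0.7653, 0.0008], [0.7634, -0.0267], [0.3329, -0.0017]] mid [ 0.549  -0.0007]
  edge 0.4314 ang -0.055
  edge 0.0276 ang -1.638
white 339 354.58702064896755 210.73746312684366 [ 0.544  -0.1645  0.03  ]
tab 13 357.84615384615387 222.15384615384616 [ 0.515  -0.1721  0.037 ]
((355.6000061035156, 211.30001831054688), (26.385601043701172, 14.310833930969238), 26.56505012512207)
```

View pics/crop0.png

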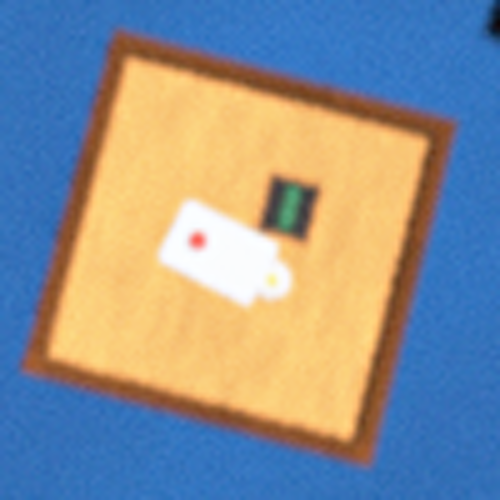

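Crop (5×, offset (310,160)): the tab is at (197,240), i.e. px (349.4,208), and the pivot screw at (272,280), i.e. px (364.4,216). The cover points left (platform-wards) and must swing clockwise to image-up, over the battery.

Run:
```python
from h import *
im=np.load("top0.npy",allow_pickle=True).item()
t=ray(im,349.2,207.8,.0376)[:2];p=ray(im,364.2,215.8,.031)[:2]
print("tab",t,"piv",p,np.linalg.norm(t-p))
C=[ray(im,a/5+310-.4,b/5+160-.4,.039)[:2] for a,b in((118,30),(457,122),(370,465),(22,370))]
mid=np.mean(C,0);ex=(C[0]-C[1]+C[3]-C[2]);ex/=np.linalg.norm(ex);ey=np.array([-ex[1],ex[0]])
print("mid",mid,"ex",ex,[np.linalg.norm(C[i]-C[i-1]).round(4) for i in range(4)])
P=mid-.02*ex+.012*ey;print("pivot model",P)
a=t-P;ang=np.arctan2(a@ex,-(a@ey));print("cover angle",ang,np.linalg.norm(a))
for q in(ang,.9,.6,.3,0,-.1):print(round(q,2),(P+.042*(np.sin(q)*ex-np.cos(q)*ey)).round(4))
s=state();T=rot(s["ee_rot"]);print("tab in tool(units)",(T.T@(np.r_[t,.033]-s["position"])/.04).round(2))
# yaw needed: tool y along tangent? print yaw deg of tool x, clock ey
print(np.degrees(np.arctan2(T[1,0],T[0,0])),np.degrees(np.arctan2(ey[1],ey[0])))
```

```text
tab [ 0.55070175 -0.1502106 ] piv [ 0.53153395 -0.18875724] 0.043049363368733
mid [ 0.54891349 -0.17204408] ex [0.24934908 0.96841367] [np.float64(0.1786), np.float64(0.1774), np.float64(0.1779), np.float64(0.1788)]
pivot model [ 0.53230555 -0.18842016]
cover angle 1.3741022224062582 0.04240743240720798
1.37 [ 0.5505 -0.1506]
0.9 [ 0.5658 -0.1631]
0.6 [ 0.5718 -0.1741]
0.3 [ 0.5743 -0.1864]
0 [ 0.573  -0.1989]
-0.1 [ 0.5717 -0.2029]
t 0.1 pos [ 0.2005 -0.5915  0.226 ] F [-0.2  0.3 -0.3] w 1.001744711612076 g 0.0
axes x,y,z: [[0.947, 0.321, -0.0], [0.321, -0.947, -0.001], [-0.001, 0.001, -1.0]] q [ 1.14  0.44  0.02  1.57 -0.01  1.13 -0.08]
tab in tool(units) [11.83 -7.63  4.83]
18.721096233237674 165.56100249366432
```

```bash
python3 -m creep '[[0.98,-0.64,0.2,0,0.28],[0.98,-0.64,0.2,0,0.28],[0.98,-0.64,0.2,0,0.28],[0.98,-0.64,0.25,0,0.28],[0.98,-0.64,0.25,0,0.28],[0.98,-0.64,0.25,0,0.28],[0.98,-0.64,0.25,0,0.28],[0.98,-0.64,0.25,0,0.28],[0.98,-0.64,0.25,0,0.28],[0.98,-0.64,0.25,0,0.28],[0.98,-0.64,0.25,0,0.28],[0.98,-0.64,0.25,0,0.28]]' 5
python3 - <<'E'
from h import *
s=state();T=rot(s["ee_rot"]);print((T.T@(np.r_[.5505,-.1506,.033]-s["position"])/.04).round(3))
E
```

```text
clock: 1.6
position: [0.5481, -0.1488, 0.1122]
ee_rot: [-3.1, -0.511, 0.001]
force: [0.7, -1.0, 1.2]
width: 0.277
gripper_force: 0.0
t 1.6 pos [ 0.5481 -0.1488  0.1122] F [ 0.7 -1.   1.2] w 0.2774633001285132 g 0.0
axes x,y,z: [[0.947, 0.321, -0.0], [0.321, -0.947, -0.0], [-0.0, -0.0, -1.0]] q [ 0.27  0.47 -0.14  1.84  0.08  0.84 -1.15]
[0.043 0.062 1.979]
```

```bash
python3 -m creep '[[0.02,0.03,0.7,0,0.28],[0.02,0.03,0.7,0,0.28],[0,0,0.58,0,0.28],[0,0,0,0,0.28]]'; python3 -m creep '[[0.13,0.21,0,0,0.28],[0.13,0.21,0,0,0.28],[0.05,0.31,0,0,0.28],[-0.04,0.31,0,0,0.28],[-0.13,0.28,0,0,0.28],[-0.06,0.08,0,0,0.28],[-0.04,0.06,0,0,0.28],[0,0,0,0,0.28]]'
```

```text
clock: 2.1
position: [0.5491, -0.1515, 0.0322]
ee_rot: [-3.099, -0.511, 0.003]
force: [0.1, -0.3, 0.0]
width: 0.281
gripper_force: 0.0
clock: 3.1
position: [0.5698, -0.2067, 0.0335]
ee_rot: [3.1, 0.511, -0.0]
force: [-0.6, 0.3, -0.1]
width: 0.279
gripper_force: 0.0
```

```bash
python3 -m creep '[[-0.02,0.08,0,0,0.28],[0,0.05,0,0,0.28],[0,0,0,0,0.28]]'; python3 -m creep '[[0,-0.1,0,0,0.28],[0,-0.05,-0.7,0,0.28],[0,0,-1,0,0.28],[-0.8,-0.6,-0.5,0,0.28],[-1,-1,0,0,0.28],[-1,-1,0,0,0.28],[-1,-1,0,0,0.28]]'
python3 - <<'E'
from h import *
state();im=vision.get_image("top");np.save("top1.npy",im,allow_pickle=True)
cv2.imwrite("pics/c1.png",cv2.resize(im["pixels"][130:280,270:420],None,fx=4,fy=4,interpolation=cv2.INTER_CUBIC))
E
```

```text
clock: 3.48
position: [0.5708, -0.2113, 0.0334]
ee_rot: [-3.099, -0.511, 0.001]
force: [-1.0, 3.2, -0.0]
width: 0.278
gripper_force: 1.8
clock: 4.35
position: [0.3777, -0.1182, 0.1218]
ee_rot: [3.099, 0.51, 0.002]
force: [0.4, 1.6, 1.0]
width: 0.281
gripper_force: 0.0
t 4.35 pos [ 0.3777 -0.1182  0.1218] F [0.4 1.6 1. ] w 0.28053641804642426 g 0.0
axes x,y,z: [[0.947, 0.32, 0.001], [0.32, -0.947, 0.001], [0.002, -0.001, -1.0]] q [ 0.33  0.22 -0.19  2.22  0.06  0.71 -1.15]
```

View pics/c1.png

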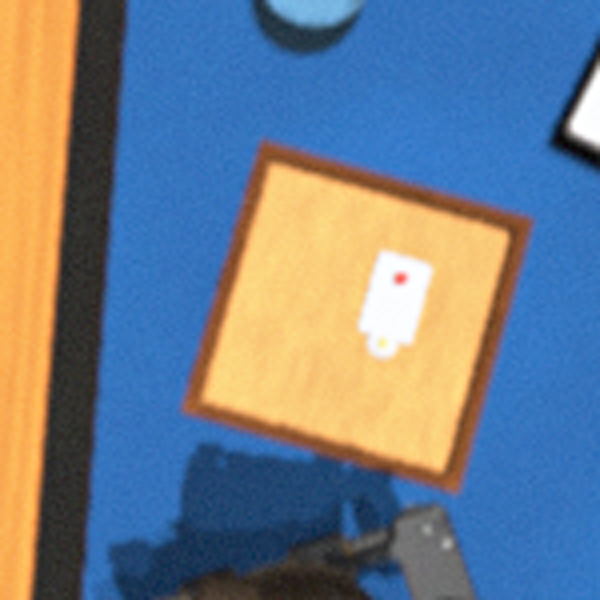

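The cover is shut: tab (400,278) and pivot (382,343) in the crop line up with the clock's sides. Next I pinch the rear rim.

```bash
python3 -m creep '[[0.49,0.9,0.1,0,0.45],[0.49,0.9,0.1,0,0.45],[0.49,0.9,0.1,0,0.45],[0.49,0.9,0.1,0,0.45],[0.49,0.9,0.1,0,0.45],[0,0,0,1,0.45],[0,0,0,1,0.45],[0,0,0,1,0.45],[0,0,0,1,0.45]]';python3 -m creep '[[0,0,0,1,0.45],[0,0,0,1,0.45],[0,0,0,1,0.45],[0,0,0,1,0.45],[0,0,0,0.3,0.45],[0,0,0,0,0.45]]'
python3 - <<'E'
from h import *
s=state();T=rot(s["ee_rot"]);print((T.T@(np.r_[.528,-.257,.029]-s["position"])/.04).round(3))
for n in("wrist",):
  im=vision.get_image(n);cv2.imwrite("pics/w1.png",im["pixels"])
E
```

```text
clock: 5.52
position: [0.5298, -0.2582, 0.1016]
ee_rot: [3.14, 0.07, 0.001]
force: [0.1, -0.2, -0.1]
width: 0.45
gripper_force: 0.0
clock: 6.28
position: [0.5296, -0.2578, 0.1016]
ee_rot: [3.116, -0.395, 0.0]
force: [0.1, -0.3, -0.2]
width: 0.447
gripper_force: 0.0
t 6.275 pos [ 0.5296 -0.2578  0.1016] F [ 0.1 -0.3 -0.2] w 0.44720980589301695 g 0.0
axes x,y,z: [[0.968, -0.249, 0.0], [-0.249, -0.968, 0.0], [0.0, -0.001, -1.0]] q [ 0.34  0.51  0.03  1.81 -0.02  0.83 -1.44]
[-0.045 -0.009  1.815]
```

View pics/w1.png

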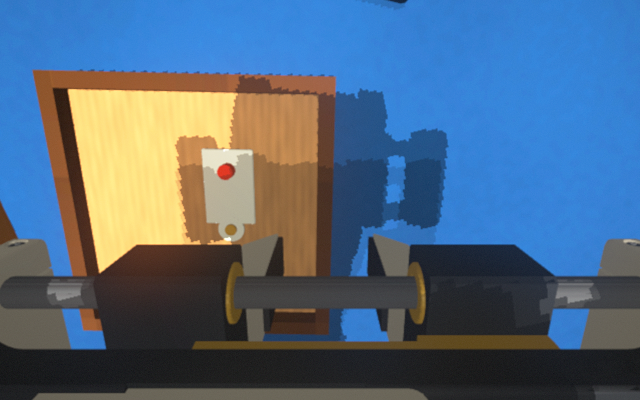

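Wrist view: the rear rim (columns 318–335) runs between the open fingers (about 270–375) and parallel to the pads. Descending and pinching.

```bash
python3 -m creep '[[-0.04,0,0.6,0,0.45],[0,0,0.6,0,0.45],[0,0,0.4,0,0.45],[0,0,0.21,0,0.45],[0,0,0,0,0.3],[0,0,0,0,0.05],[0,0,0,0,0.05],[0,0,0,0,0.05],[0,0,0,0,0.05]]' 15
python3 - <<'E'
from h import *
s=state()
# platform axes: px normal
px=np.array([.055,.9985]);o=np.array([.548,-.0142])
g=np.array(s["position"])[:2];print("grip in platform x,y",(g-o)@px,(g-o)@np.array([-px[1],px[0]]))
E
```

```text
clock: 7.45
position: [0.5284, -0.2572, 0.0297]
ee_rot: [3.116, -0.396, 0.002]
force: [0.1, -0.2, 4.8]
width: 0.109
gripper_force: 15.0
t 7.45 pos [ 0.5284 -0.2572  0.0297] F [ 0.1 -0.2  4.8] w 0.10909520933391485 g 14.994477778673172
axes x,y,z: [[0.968, -0.25, 0.001], [-0.25, -0.968, -0.0], [0.001, -0.0, -1.0]] q [ 0.35  0.6   0.02  1.86 -0.02  0.68 -1.44]
grip in platform x,y -0.24370056421695582 0.006247978760429702
```

```bash
python3 -m creep '[[0,0,0,-0.5,0.05],[0,0,0,-0.8,0.05],[0,0,0,-0.8,0.05],[0,0,0,-0.74,0.05],[0,-0.3,0,0,0.05],[0,-0.4,0,0,0.05],[0,-0.4,0,0,0.05],[0,-0.3,0,0,0.05],[0,-0.1,0,0,0.05]]'; python3 -m creep '[[0,-0.1,0,0,0.05],[0,-0.06,0,0,0.05],[0,0,0,0,0.05]]';  python3 - <<'E'
from h import *
s=state()
px=np.array([.055,.9985]);o=np.array([.548,-.0142])
g=np.array(s["position"])[:2];print("grip in platform x,y",(g-o)@px,(g-o)@np.array([-px[1],px[0]]))
E
```

```text
clock: 8.57
position: [0.5315, -0.1985, 0.0297]
ee_rot: [3.138, -0.085, 0.002]
force: [-0.1, -6.7, 4.8]
width: 0.104
gripper_force: 15.0
clock: 8.95
position: [0.5317, -0.1927, 0.0297]
ee_rot: [3.138, -0.086, 0.002]
force: [0.4, -4.7, 6.1]
width: 0.106
gripper_force: 15.0
t 8.95 pos [ 0.5317 -0.1927  0.0297] F [ 0.4 -4.7  6.1] w 0.10586073234402912 g 14.983382821083069
axes x,y,z: [[0.998, -0.055, 0.001], [-0.055, -0.998, 0.002], [0.001, -0.002, -1.0]] q [ 0.27  0.58 -0.03  1.91  0.03  0.65 -1.4 ]
grip in platform x,y -0.1791368348828597 0.006423077191078019
```

```bash
python3 -m creep '[[0,-0.05,0,0,0.05],[0,0,0,0,0.05]]'; python3 -m creep '[[0,-0.05,0,0,0.05],[0,0,0,0,0.05]]';python3 -m creep '[[0,-0.05,0,0,0.05],[0,0,0,0,0.05]]'
```

```text
clock: 9.2
position: [0.5318, -0.1909, 0.0297]
ee_rot: [3.138, -0.086, 0.002]
force: [-0.9, -6.0, 6.1]
width: 0.105
gripper_force: 15.0
clock: 9.45
position: [0.5319, -0.189, 0.0297]
ee_rot: [3.138, -0.087, 0.002]
force: [-0.1, -6.1, 6.3]
width: 0.111
gripper_force: 15.0
clock: 9.7
position: [0.532, -0.187, 0.0297]
ee_rot: [3.138, -0.087, 0.002]
force: [0.4, -5.3, 6.7]
width: 0.107
gripper_force: 15.0
```

```bash
python3 -m creep '[[0,-0.05,0,0,0.05],[0,0,0,0,0.05]]'; python3 -m creep '[[0,-0.05,0,0,0.05],[0,0,0,0,0.05]]';python3 -m creep '[[0,-0.05,0,0,0.05],[0,0,0,0,0.05]]'|grep -E "pos|force"
```

```text
clock: 9.95
position: [0.5327, -0.1864, 0.0297]
ee_rot: [3.136, -0.088, 0.004]
force: [1.7, -10.0, 2.8]
width: 0.106
gripper_force: 15.0
clock: 10.2
position: [0.5327, -0.1864, 0.0297]
ee_rot: [3.134, -0.09, 0.004]
force: [2.7, -16.9, -0.5]
width: 0.107
gripper_force: 15.0
position: [0.5328, -0.1864, 0.0297]
force: [2.4, -22.1, -2.8]
gripper_force: 15.0
```

Run:
```python
import numpy as np
pts=np.array([[90,13],[90,-6],[62,-26],[-62,-26],[-90,-6],[-90,13]],float)
prev=None
for th in [0,5,10,15,20,25,30,35,40,45,50,55,60,65,70,75,80,85,90]:
    t=np.radians(th);c,s=np.cos(t),np.sin(t)
    f=lambda p:np.array([p[0]*c+p[1]*s,-p[0]*s+p[1]*c])
    W=np.array([f(p) for p in pts]);Z0=-W[:,1].min();X0=-W[:3,0].max()
    g=lambda p:f(p)+[X0,Z0]
    o=g((-90,-6));ot=g((-90,13));i=g((-80,13))
    fl=i[1]-13/max(c,.2)   # floor below inner corner
    xo=min(o[0],ot[0]);xi=max(i[0],ot[0])
    z=max(fl+2.5,o[1]-8); X=(xo+xi)/2
    print(th,"X %.1f Z %.1f width %.1f  outer-lower z %.1f floor %.1f mid %.0f"%(X,z,xi-xo,o[1],fl,g((0,0))[1]), None if prev is None else "d units y %.2f z %.2f"%(-(X-prev[0])/40,-(z-prev[1])/40));prev=(X,z)
```

```text
0 X -175.0 Z 28.5 width 10.0  outer-lower z 20.0 floor 26.0 mid 26 None
5 X -175.2 Z 40.7 width 11.6  outer-lower z 33.2 floor 38.2 mid 31 d units y 0.00 z -0.30
10 X -174.0 Z 52.4 width 13.1  outer-lower z 46.1 floor 49.9 mid 36 d units y -0.03 z -0.29
15 X -171.5 Z 63.5 width 14.6  outer-lower z 58.7 floor 61.0 mid 41 d units y -0.06 z -0.28
20 X -167.7 Z 73.9 width 15.9  outer-lower z 70.8 floor 71.4 mid 46 d units y -0.10 z -0.26
25 X -162.6 Z 83.5 width 17.1  outer-lower z 82.4 floor 81.0 mid 50 d units y -0.13 z -0.24
30 X -156.3 Z 92.3 width 18.2  outer-lower z 93.3 floor 89.8 mid 54 d units y -0.16 z -0.22
35 X -148.8 Z 100.0 width 19.1  outer-lower z 103.6 floor 97.5 mid 57 d units y -0.19 z -0.19
40 X -140.2 Z 109.4 width 19.9  outer-lower z 115.7 floor 106.9 mid 62 d units y -0.22 z -0.23
45 X -130.5 Z 119.3 width 20.5  outer-lower z 127.3 floor 115.3 mid 68 d units y -0.24 z -0.25
50 X -119.8 Z 129.9 width 21.0  outer-lower z 137.9 floor 122.2 mid 73 d units y -0.27 z -0.27
55 X -108.2 Z 139.4 width 21.3  outer-lower z 147.4 floor 127.5 mid 77 d units y -0.29 z -0.24
60 X -95.7 Z 147.9 width 21.5  outer-lower z 155.9 floor 130.7 mid 81 d units y -0.31 z -0.21
65 X -82.6 Z 155.1 width 21.4  outer-lower z 163.1 floor 131.3 mid 84 d units y -0.33 z -0.18
70 X -68.8 Z 161.1 width 21.3  outer-lower z 169.1 floor 128.2 mid 87 d units y -0.34 z -0.15
75 X -54.5 Z 165.9 width 20.9  outer-lower z 173.9 floor 118.9 mid 88 d units y -0.36 z -0.12
80 X -39.7 Z 169.3 width 20.4  outer-lower z 177.3 floor 105.7 mid 90 d units y -0.37 z -0.08
85 X -24.7 Z 171.3 width 19.8  outer-lower z 179.3 floor 106.0 mid 90 d units y -0.38 z -0.05
90 X -9.5 Z 172.0 width 19.0  outer-lower z 180.0 floor 105.0 mid 90 d units y -0.38 z -0.02
```

```bash
python3 -m creep '[[0,0.1,0,0,0.05],[0,0,-0.15,0,0.05],[0,0,-0.15,0,0.05],[0,-0.01,-0.14,0,0.05],[0,-0.02,-0.15,0,0.05],[0,0,0,0,0.05]]' 20; python3 -m creep '[[0,-0.03,-0.14,0,0.05],[0,-0.03,-0.14,0,0.05],[0,-0.05,-0.13,0,0.05],[0,-0.05,-0.13,0,0.05],[0,0,0,0,0.05]]'
python3 - <<'E'
from h import *
im=vision.get_image("scene");cv2.imwrite("pics/s2.png",cv2.resize(im["pixels"][120:330,200:500],None,fx=2,fy=2))
E
```

```text
clock: 11.2
position: [0.5326, -0.1854, 0.0532]
ee_rot: [3.136, -0.088, 0.003]
force: [3.1, -11.3, -3.3]
width: 0.107
gripper_force: 20.3
clock: 11.82
position: [0.5329, -0.1816, 0.0753]
ee_rot: [3.133, -0.091, 0.005]
force: [2.4, -17.1, 0.1]
width: 0.115
gripper_force: 20.6
```

View pics/s2.png

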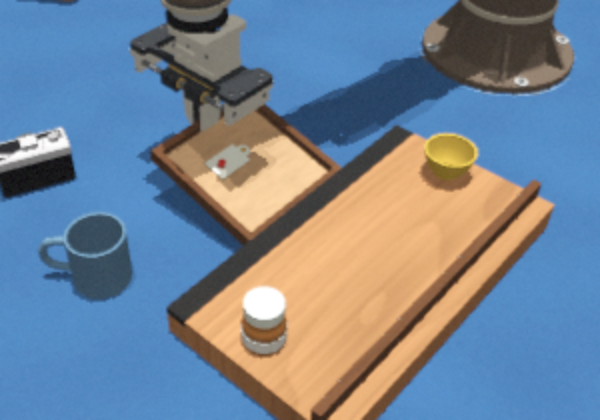

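The scene view shows the rear edge raised in the fingers, front against the platform (crop about (245,240)–(335,170)), cover still shut. I'll measure the tilt from the depth map.

```bash
cat >> h.py <<'E'
def tilt():
    im=vision.get_image("scene");P=cloud(im);h=cv2.cvtColor(im["pixels"],cv2.COLOR_BGR2HSV)
    X=P[140:260,260:380].reshape(-1,3)
    m=(X[:,2]>.012)&(abs(X[:,0]-.545)<.075)&(X[:,1]<-.03)&(X[:,2]<.25)&(h[140:260,260:380,0].ravel()<30)
    X=X[m];best=0;rng=np.random.default_rng(0)
    for _ in range(300):
        a=X[rng.choice(len(X),3,False)];n=np.cross(a[1]-a[0],a[2]-a[0]);n/=np.linalg.norm(n)+1e-12
        k=abs((X-a[0])@n)<.003
        if k.sum()>best:best=k.sum();kk=k
    c=X[kk].mean(0);n=np.linalg.svd(X[kk]-c,full_matrices=False)[2][2];n*=np.sign(n[1]+n[2])
    print("floor n",n.round(3),"tilt",np.degrees(np.arccos(n[2])).round(1),"pts",best,len(X),"centre",c.round(3));return n,c
E
python3 - <<'E'
from h import *
n,c=tilt();s=state();p=np.array(s["position"])
print("tip height above floor plane", (p-c)@n)
E
```

```text
floor n [0.021 0.253 0.967] tilt 14.7 pts 2056 3543 centre [ 0.543 -0.1    0.049]
t 11.925 pos [ 0.533  -0.1816  0.0751] F [  1.6 -18.   -0.6] w 0.11764710892084901 g 20.56055461987853
axes x,y,z: [[0.998, -0.058, 0.003], [-0.058, -0.998, 0.007], [0.003, -0.007, -1.0]] q [ 0.25  0.5  -0.02  1.89  0.03  0.74 -1.42]
tip height above floor plane 0.004072992245820998
```

```bash
python3 -m creep '[[0,0.05,0,0,0.05],[0,0.05,0,0,0.05],[0,0,0,0,0.05]]'
python3 - <<'E'
from h import *
n,c=tilt();s=state();p=np.array(s["position"])
print("tip height above floor plane", (p-c)@n)
E
```

```text
clock: 12.3
position: [0.5313, -0.1798, 0.0738]
ee_rot: [3.14, -0.086, -0.002]
force: [0.3, -2.2, -1.9]
width: 0.119
gripper_force: 19.9
floor n [0.02  0.301 0.953] tilt 17.6 pts 2077 3666 centre [ 0.543 -0.1    0.044]
t 12.35 pos [ 0.5313 -0.1796  0.0738] F [-0.9 -4.  -1.6] w 0.12071607698936045 g 19.937934391200542
axes x,y,z: [[0.999, -0.054, -0.002], [-0.054, -0.999, 0.0], [-0.002, -0.0, -1.0]] q [ 0.25  0.51 -0.03  1.89  0.02  0.74 -1.42]
tip height above floor plane 0.004530242483805566
```

```bash
python3 -m creep '[[0,-0.04,-0.1,0,0.05],[0,-0.05,-0.1,0,0.05],[0,-0.06,-0.1,0,0.05],[0,-0.07,-0.1,0,0.05],[0,-0.07,-0.1,0,0.05],[0,0,0,0,0.05]]' 25
python3 - <<'E'
from h import *
n,c=tilt();s=state();p=np.array(s["position"])
print("tip height above floor plane", (p-c)@n)
E
```

```text
clock: 13.1
position: [0.532, -0.1719, 0.0952]
ee_rot: [3.135, -0.09, 0.0]
force: [-3.6, -15.0, 1.5]
width: 0.122
gripper_force: 26.6
floor n [0.028 0.422 0.906] tilt 25.0 pts 2145 3585 centre [ 0.543 -0.096  0.054]
t 13.15 pos [ 0.532  -0.1719  0.0951] F [ -3.1 -14.8   2.3] w 0.12019994853319772 g 26.584698781371117
axes x,y,z: [[0.998, -0.057, 0.0], [-0.057, -0.998, 0.005], [-0.0, -0.005, -1.0]] q [ 0.23  0.47 -0.03  1.88  0.02  0.78 -1.44]
tip height above floor plane 0.004843510091580599
```

```bash
python3 -m creep '[[0,0.06,0,0,0.05],[0,-0.03,-0.06,0,0.05],[0,-0.06,-0.06,0,0.05],[0,-0.08,-0.05,0,0.05],[0,-0.08,-0.05,0,0.05],[0,0,0,0,0.05]]' 12
python3 - <<'E'
from h import *
n,c=tilt();s=state();p=np.array(s["position"])
print("tip height above floor plane", (p-c)@n)
E
```

```text
clock: 13.9
position: [0.5334, -0.1629, 0.1042]
ee_rot: [3.137, -0.088, 0.002]
force: [-2.0, -12.5, 3.2]
width: 0.135
gripper_force: 12.7
floor n [0.037 0.52  0.853] tilt 31.4 pts 2230 3548 centre [ 0.542 -0.094  0.054]
t 13.95 pos [ 0.5334 -0.1629  0.1041] F [ -1.8 -12.9   3.4] w 0.13063533276788267 g 12.695765420794487
axes x,y,z: [[0.998, -0.056, 0.001], [-0.056, -0.998, 0.004], [0.001, -0.004, -1.0]] q [ 0.22  0.46 -0.03  1.88  0.02  0.8  -1.45]
tip height above floor plane 0.006343802525162827
```

Run:
```python
import numpy as np
pts=np.array([[90,13],[90,-6],[62,-26],[-62,-26]],float);q=(-86,6);prev=None
for th in range(30,101,5):
    t=np.radians(th);c,s=np.cos(t),np.sin(t)
    f=lambda p:np.array([p[0]*c+p[1]*s,-p[0]*s+p[1]*c])
    if th<=90:
        W=np.array([f(p) for p in pts]);off=np.array([-W[:3,0].max(),-W[:,1].min()])
    g=f(q)+off
    print(th,"y %.4f Z %.1f"%((g[0]-11.4)/1e3,g[1]),"" if prev is None else "units %.2f %.2f"%(-(g-prev)[0]/40,-(g-prev)[1]/40));prev=g
```

```text
30 y -0.1673 Z 101.7 
35 y -0.1596 Z 111.1 units -0.19 -0.23
40 y -0.1507 Z 122.3 units -0.22 -0.28
45 y -0.1408 Z 132.9 units -0.25 -0.27
50 y -0.1299 Z 142.5 units -0.27 -0.24
55 y -0.1181 Z 151.1 units -0.30 -0.21
60 y -0.1055 Z 158.4 units -0.32 -0.18
65 y -0.0921 Z 164.6 units -0.33 -0.15
70 y -0.0782 Z 169.5 units -0.35 -0.12
75 y -0.0637 Z 173.1 units -0.36 -0.09
80 y -0.0489 Z 175.4 units -0.37 -0.06
85 y -0.0337 Z 176.4 units -0.38 -0.02
90 y -0.0184 Z 176.0 units -0.38 0.01
95 y -0.0109 Z 175.1 units -0.19 0.02
100 y -0.0036 Z 173.7 units -0.18 0.04
```

```bash
python3 -m creep '[[0,-0.06,-0.11,0,0.05],[0,-0.09,-0.11,0,0.05],[0,-0.11,-0.13,0,0.05],[0,-0.11,-0.13,0,0.05],[0,-0.12,-0.13,0,0.05],[0,-0.12,-0.12,0,0.05],[0,0,0,0,0.05]]' 15
python3 - <<'E'
from h import *
n,c=tilt();s=state();p=np.array(s["position"])
print("tip height above floor plane", (p-c)@n)
E
```

```text
clock: 14.82
position: [0.5347, -0.1382, 0.1339]
ee_rot: [3.137, -0.088, 0.003]
force: [-3.8, -12.1, 8.9]
width: 0.13
gripper_force: 13.8
floor n [0.04  0.706 0.707] tilt 45.0 pts 2294 3361 centre [ 0.542 -0.084  0.068]
t 14.875 pos [ 0.5347 -0.1383  0.1338] F [ -4.1 -12.7   8.8] w 0.13245624854375068 g 13.810477405786514
axes x,y,z: [[0.998, -0.056, 0.002], [-0.056, -0.998, 0.003], [0.001, -0.004, -1.0]] q [ 0.18  0.41 -0.03  1.86  0.02  0.86 -1.49]
tip height above floor plane 0.007786251272882397
```

```bash
python3 -m creep '[[0,-0.13,-0.11,0,0.05],[0,-0.13,-0.11,0,0.05],[0,-0.15,-0.1,0,0.05],[0,-0.15,-0.1,0,0.05],[0,-0.16,-0.08,0,0.05],[0,-0.16,-0.08,0,0.05],[0,0,0,0,0.05]]' 12
python3 - <<'E'
from h import *
n,c=tilt();s=state();p=np.array(s["position"])
print("tip height above floor plane", (p-c)@n)
E
```

```text
clock: 15.75
position: [0.5375, -0.105, 0.159]
ee_rot: [3.134, -0.09, 0.007]
force: [-7.4, -17.8, 25.5]
width: 0.11
gripper_force: 17.8
floor n [0.048 0.859 0.51 ] tilt 59.3 pts 2197 2870 centre [ 0.543 -0.069  0.082]
t 15.8 pos [ 0.5375 -0.1052  0.1589] F [ -7.2 -16.6  25.5] w 0.10561919143803043 g 17.77569042867981
axes x,y,z: [[0.998, -0.057, 0.005], [-0.057, -0.998, 0.006], [0.004, -0.006, -1.0]] q [ 0.12  0.38 -0.04  1.85  0.03  0.91 -1.56]
tip height above floor plane 0.007893458986073703
```

```bash
python3 -m creep '[[0,-0.05,-0.1,0,0.05],[0,-0.14,-0.12,0,0.05],[0,-0.16,-0.09,0,0.05],[0,-0.17,-0.08,0,0.05],[0,-0.17,-0.07,0,0.05],[0,0,0,0,0.05]]' 12
python3 - <<'E'
from h import *
n,c=tilt();s=state();p=np.array(s["position"])
print("tip height above floor plane", (p-c)@n)
E
```

```text
clock: 16.55
position: [0.5384, -0.0717, 0.1745]
ee_rot: [-3.14, 0.083, -0.001]
force: [1.8, -2.2, 6.0]
width: 0.056
gripper_force: 10.7
floor n [0.051 0.946 0.319] tilt 71.4 pts 1967 2549 centre [ 0.543 -0.054  0.092]
t 16.6 pos [ 0.5384 -0.072   0.1744] F [ 0.8 -2.5  5.4] w 0.05452477396349773 g 10.728290565311909
axes x,y,z: [[0.999, -0.053, 0.001], [-0.053, -0.999, -0.0], [0.001, 0.0, -1.0]] q [ 0.08  0.36 -0.05  1.84  0.02  0.95 -1.61]
tip height above floor plane 0.009132594414647015
```

```bash
python3 -m creep '[[0,-0.1,0,0,0.04],[0,-0.17,-0.03,0,0.04],[0,-0.17,-0.04,0,0.04],[0,0,0,0,0.04]]' 4
python3 - <<'E'
from h import *
n,c=tilt();s=state();p=np.array(s["position"])
print("tip height above floor plane", (p-c)@n)
im=vision.get_image("scene");cv2.imwrite("pics/s3.png",cv2.resize(im["pixels"][120:300,240:440],None,fx=3,fy=3))
E
```

```text
clock: 17.1
position: [0.5396, -0.0544, 0.178]
ee_rot: [-3.14, 0.084, -0.003]
force: [-1.6, -3.0, 14.0]
width: 0.059
gripper_force: 8.9
floor n [0.053 0.974 0.221] tilt 77.3 pts 1741 2293 centre [ 0.544 -0.046  0.098]
t 17.15 pos [ 0.5396 -0.0547  0.178 ] F [-1.6 -3.2 13.3] w 0.057090720385062285 g 8.898607686714968
axes x,y,z: [[0.999, -0.054, 0.002], [-0.054, -0.999, -0.0], [0.002, 0.0, -1.0]] q [ 0.05  0.35 -0.06  1.84  0.02  0.95 -1.65]
tip height above floor plane 0.00920734576087936
```

View pics/s3.png

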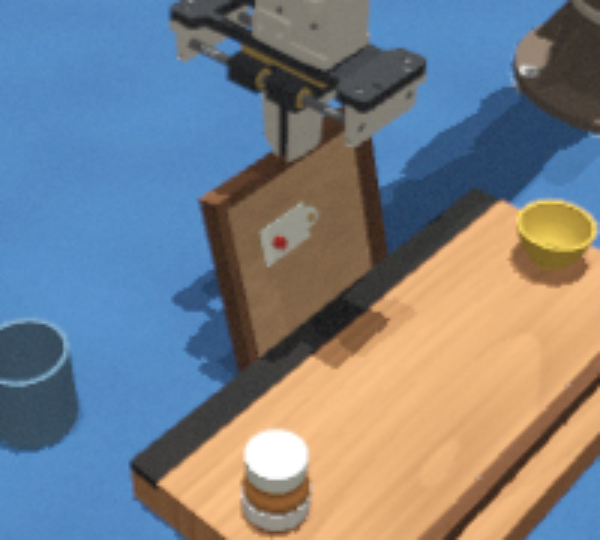

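The crop shows the clock nearly upright (77°), held at its top edge at (295,150), cover shut, mug, jar and bowl clear. Continuing past upright.

```bash
python3 -m creep '[[0,-0.17,-0.02,0,0.04],[0,-0.18,-0.02,0,0.04],[0,-0.18,-0.01,0,0.04],[0,-0.18,0,0,0.04],[0,0,0,0,0.04]]' 4
python3 - <<'E'
from h import *
n,c=tilt();s=state();p=np.array(s["position"])
print("tip height above floor plane", (p-c)@n)
E
```

```text
clock: 17.82
position: [0.5413, -0.0248, 0.1803]
ee_rot: [-3.139, 0.082, -0.004]
force: [-1.5, 0.5, 17.3]
width: 0.059
gripper_force: 11.9
floor n [0.037 0.999 0.033] tilt 88.1 pts 670 750 centre [ 0.566 -0.033  0.128]
t 17.875 pos [ 0.5413 -0.0251  0.1804] F [-2.5 -0.1 17.6] w 0.05766322137089547 g 11.92450064001605
axes x,y,z: [[0.999, -0.053, 0.002], [-0.053, -0.999, -0.002], [0.002, 0.001, -1.0]] q [ 0.    0.35 -0.07  1.83  0.03  0.96 -1.7 ]
tip height above floor plane 0.008455868683610143
```

```bash
python3 -m creep '[[0,-0.15,-0.02,0,0.04],[0,-0.15,0,0,0.04],[0,-0.15,0.01,0,0.04],[0,-0.15,0.02,0,0.04],[0,0,0,0,0.04]]' 4
python3 - <<'E'
from h import *
state()
im=vision.get_image("scene");cv2.imwrite("pics/s4.png",cv2.resize(im["pixels"][120:300,240:440],None,fx=3,fy=3))
im=vision.get_image("top");P=cloud(im)
for a in(.47,.50,.58,.61):
    m=(abs(P[...,0]-a)<.004)&(P[...,2]>.09)&(abs(P[...,1]+.02)<.1);Q=P[m];print(a,Q[Q[:,1].argsort()][::4][:14,1:].round(3).tolist())
E
```

```text
clock: 18.5
position: [0.5426, -0.0013, 0.1799]
ee_rot: [-3.139, 0.083, -0.004]
force: [-2.4, -1.1, 17.0]
width: 0.039
gripper_force: 8.2
t 18.5 pos [ 0.5426 -0.0013  0.1799] F [-2.4 -1.1 17. ] w 0.038864700554890816 g 8.214883968466893
axes x,y,z: [[0.999, -0.053, 0.002], [-0.053, -0.999, -0.001], [0.002, 0.001, -1.0]] q [-0.04  0.35 -0.08  1.83  0.03  0.96 -1.75]
0.47 [[-0.059, 0.589], [-0.059, 0.609], [-0.059, 0.605], [-0.059, 0.6], [-0.058, 0.594], [-0.058, 0.613], [-0.058, 0.609], [-0.057, 0.618], [-0.057, 0.613], [-0.057, 0.622], [-0.056, 0.617], [-0.056, 0.624], [-0.056, 0.621], [-0.055, 0.626]]
0.5 [[-0.093, 0.278], [-0.089, 0.281], [-0.085, 0.275], [-0.082, 0.268], [-0.078, 0.288], [-0.071, 0.281], [-0.056, 0.565], [-0.056, 0.53], [-0.055, 0.608], [-0.055, 0.579], [-0.055, 0.621], [-0.055, 0.599], [-0.055, 0.618], [-0.054, 0.62]]
0.58 [[-0.05, 0.57], [-0.049, 0.569], [-0.048, 0.573], [-0.047, 0.578], [-0.046, 0.58], [-0.045, 0.585], [-0.045, 0.589], [-0.044, 0.584], [-0.043, 0.588], [-0.043, 0.59], [-0.042, 0.584], [-0.041, 0.586], [-0.04, 0.587], [-0.039, 0.589]]
0.61 []
```

View pics/s4.png

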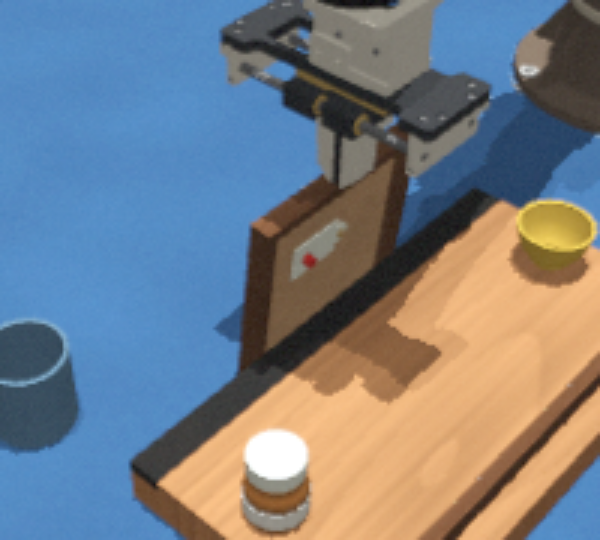

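The clock now leans past upright over the platform's edge: its top edge runs (260,230)–(400,150) and its bottom has kicked out. I'll drag it a bit further for a stable lean.

```bash
python3 -m creep '[[0,-0.15,0.0,0,0.03],[0,-0.15,0.02,0,0.03],[0,-0.15,0.03,0,0.03],[0,0,0,0,0.03]]' 4
python3 - <<'E'
from h import *
im=vision.get_image("scene");P=cloud(im);X=P[120:300,240:440].reshape(-1,3)
X=X[(abs(X[:,0]-.60)<.012)&(X[:,2]>.06)&(X[:,2]<.19)&(X[:,1]<.08)]
for z in np.arange(.07,.19,.015):
    k=abs(X[:,2]-z)<.008
    if k.sum():print(z.round(3),k.sum(),X[k,1].min().round(3),np.median(X[k,1]).round(3),X[k,1].max().round(3))
E
```

```text
clock: 19.1
position: [0.5433, 0.0173, 0.1768]
ee_rot: [-3.139, 0.082, -0.002]
force: [0.6, 1.6, 7.1]
width: 0.027
gripper_force: 3.5
0.07 7 -0.023 -0.02 -0.019
0.085 7 -0.042 -0.017 -0.015
0.1 12 -0.041 -0.015 -0.011
0.115 11 -0.039 -0.01 -0.007
0.13 10 -0.008 -0.006 -0.004
0.145 1 -0.004 -0.004 -0.004
0.16 6 0.014 0.015 0.016
0.175 84 -0.002 0.01 0.018
```

```bash
python3 -m creep '[[0,0,-0.05,0,0.06],[0,0,-0.2,0,0.1],[0,0,-0.5,0,0.1],[0,0.6,-0.3,0,0],[0,0.8,0,0,0],[0,0.7,0,0,0],[0,0.3,0,0,0],[0,0,0,0,0]]' 4
python3 - <<'E'
from h import *
im=vision.get_image("scene");P=cloud(im);X=P[120:300,240:440].reshape(-1,3)
X=X[(abs(X[:,0]-.60)<.012)&(X[:,2]>.06)&(X[:,2]<.19)&(X[:,1]<.08)]
for z in np.arange(.07,.19,.015):
    k=abs(X[:,2]-z)<.008
    if k.sum():print(z.round(3),k.sum(),X[k,1].min().round(3),np.median(X[k,1]).round(3),X[k,1].max().round(3))
E
```

```text
clock: 20.15
position: [0.5374, -0.0811, 0.2183]
ee_rot: [-3.14, 0.087, 0.001]
force: [-0.3, -0.4, -0.1]
width: 0.009
gripper_force: 0.0
0.07 9 -0.022 -0.021 -0.018
0.085 8 -0.02 -0.018 -0.015
0.1 13 -0.041 -0.014 -0.012
0.115 7 -0.011 -0.01 -0.009
0.13 9 -0.008 -0.007 -0.004
0.145 2 -0.004 -0.004 -0.004
0.16 3 0.014 0.014 0.015
0.175 85 -0.002 0.01 0.018
```

```bash
python3 -m creep '[[0,0,0.6,0,0],[0,0,0.6,0,0],[0,0,0.5,0,0],[0,-0.3,0,0,0],[0,-0.3,0,0,0],[0,-0.2,0,0,0],[0,-0.2,0,0,0],[0,-0.2,0,0,0],[0,-0.2,0,0,0],[0,-0.2,0,0,0],[0,0,0,0,0]]'
python3 - <<'E'
from h import *
im=vision.get_image("scene");P=cloud(im);X=P[120:300,240:440].reshape(-1,3)
X=X[(abs(X[:,0]-.60)<.012)&(X[:,2]>.06)&(X[:,2]<.19)&(X[:,1]<.2)]
for z in np.arange(.07,.19,.015):
    k=abs(X[:,2]-z)<.008
    if k.sum():print(z.round(3),k.sum(),X[k,1].min().round(3),np.median(X[k,1]).round(3),X[k,1].max().round(3))
E
```

```text
clock: 21.58
position: [0.541, -0.0162, 0.1503]
ee_rot: [-3.14, 0.084, 0.0]
force: [-0.0, -0.0, -0.1]
width: 0.004
gripper_force: 0.0
0.07 42 -0.038 0.195 0.2
0.085 12 -0.037 -0.03 -0.026
0.1 23 -0.032 -0.024 -0.016
0.115 31 -0.026 -0.017 -0.009
0.13 17 -0.015 -0.01 -0.005
0.16 57 0.027 0.037 0.042
0.175 39 0.024 0.029 0.035
```

```bash
python3 -m creep '[[0,-0.2,0,0,0],[0,-0.2,0,0,0],[0,-0.2,0,0,0],[0,-0.2,0.1,0,0],[0,-0.2,0.1,0,0],[0,-0.2,0.1,0,0],[0,0,0,0,0],[0,0,0,0,0]]'
python3 - <<'E'
from h import *
im=vision.get_image("scene");P=cloud(im);cv2.imwrite("pics/s5.png",cv2.resize(im["pixels"][120:300,240:480],None,fx=3,fy=3))
E
```

```text
clock: 22.62
position: [0.5437, 0.0306, 0.1383]
ee_rot: [3.14, -0.086, -0.0]
force: [0.4, -0.2, 0.4]
width: 0.007
gripper_force: 0.0
```

View pics/s5.png

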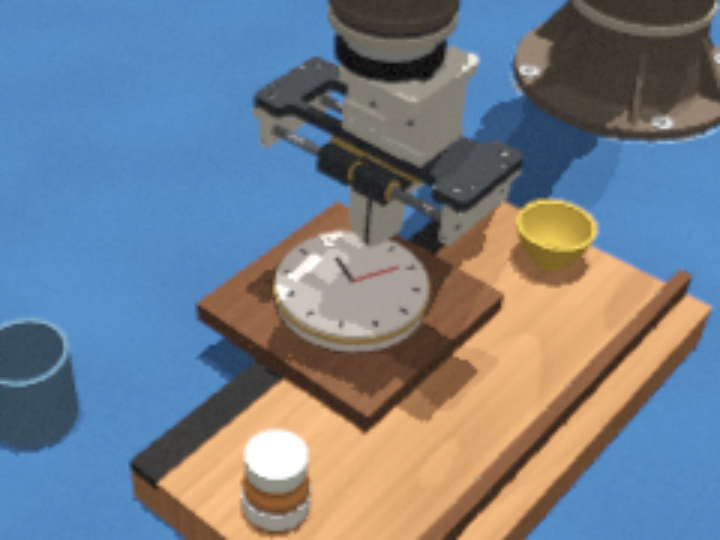

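The clock lies face up on the platform (dial at (352,290)), overhanging the front. I back the tool off and measure.

```bash
python3 -m creep '[[0,0.8,-0.2,0,0],[0,1,0,0,0],[0,1,0,0,0],[0,1,0,0,0],[0,1,0,0,0],[0,0.2,0,0,0],[0,0,0,0,0]]'
cat > mm.py <<'E'
from h import *
s=state();im=vision.get_image("top");P=cloud(im)
# board-top level points (z~.061) + dial: contour of everything 52..95mm high near platform middle
m=((P[...,2]>.053)&(P[...,2]<.095)&(abs(P[...,0]-.548)<.13)&(P[...,1]<.18)&(P[...,1]>-.12)).astype(np.uint8)
m=cv2.morphologyEx(m,cv2.MORPH_OPEN,np.ones((3,3)));c=max(cv2.findContours(m,0,2)[0],key=cv2.contourArea)
Q=np.array([ray(im,u,v,.061)[:2] for u,v in c[:,0,:]]).astype(np.float32)
r=cv2.minAreaRect(Q);px=np.array([.055,.9985]);o=np.array([.548,-.0114])
print(r,"platform x,y of mid",(np.array(r[0])-o)@px,(np.array(r[0])-o)@np.array([-px[1],px[0]]))
z=P[...,2][(m>0)];print("z levels",np.percentile(z,[10,50,90]).round(3))
b=cv2.boxPoints(r);print(((b-o)@px).round(3))
# rail front and strip front measured from image depth along platform mid
for a in(.42,.68):
    k=(abs(P[...,0]-a)<.006)&(P[...,2]>.03)&(P[...,2]<.075);print(a,"y range of wood",P[k][:,1].min().round(4),"rail",P[k&(P[...,2]>.056)&(P[...,1]>.15)][:,1].min().round(4))
E
python3 mm.py
```

```text
clock: 23.55
position: [0.5326, -0.1693, 0.1464]
ee_rot: [-3.14, 0.088, -0.0]
force: [-0.1, 0.2, 0.4]
width: 0.002
gripper_force: 0.0
t 23.55 pos [ 0.5326 -0.1693  0.1464] F [-0.1  0.2  0.4] w 0.0023591370461208162 g 0.0
axes x,y,z: [[0.998, -0.056, 0.0], [-0.056, -0.998, -0.0], [0.0, 0.0, -1.0]] q [ 0.23  0.41 -0.02  1.83  0.01  0.9  -1.43]
((0.5410146713256836, 0.009628944098949432), (0.17965196073055267, 0.17977160215377808), 86.88074493408203) platform x,y of mid 0.020613207605713606 0.008131442606747193
z levels [0.059 0.062 0.081]
[-0.069 -0.069  0.11   0.11 ]
0.42 y range of wood -0.0063 rail 0.1987
0.68 y range of wood -0.8589 rail 0.1844
```

```bash
python3 -m creep '[[0,0,0,-1,0],[0,0,0,-1,0],[0,0,0,-1,0.3],[0,0,0,-1,0.8],[0,0,0,-1,0.9],[0,0,0,-1,0.9],[0,0,0,-1,0.9],[0,0,0,-1,0.9],[0,0,0,-1,0.9],[0,0,0,-1,0.9],[0,0,0,-1,0.9]]' >/dev/null; python3 -m creep '[[0,0,0,-1,0.9],[0,0,0,-1,0.9],[0,0,0,-1,0.9],[0,0,0,-1,0.9],[0,0,0,-1,0.9],[0,0,0,-1,0.9],[0,0,0,-1,0.9],[0,0,0,-1,0.9],[0,0,0,-1,0.9],[0,0,0,-1,0.9],[0,0,0,-1,0.9],[0,0,0,-0.5,0.9]]'
python3 - <<'E'
from h import *
s=state();px=np.array([.055,.9985]);o=np.array([.548,-.0114]);g=np.array(s["position"])[:2]-o
print(g@px,g@np.array([-px[1],px[0]]))
E
```

```text
clock: 26.48
position: [0.533, -0.1673, 0.1464]
ee_rot: [-2.277, -2.164, -0.001]
force: [-0.4, -0.5, 0.4]
width: 0.897
gripper_force: 0.0
t 26.475 pos [ 0.533  -0.1673  0.1464] F [-0.4 -0.5  0.4] w 0.8970826155334378 g 0.0
axes x,y,z: [[0.051, 0.999, 0.0], [0.999, -0.051, 0.0], [0.0, 0.0, -1.0]] q [ 0.5   0.44 -0.4   1.81  0.21  0.93 -0.04]
-0.15644805063421077 0.00637434174144142
```

```bash
python3 -m creep '[[0,0,0.8,0,0.9],[0,0,0.8,0,0.9],[0,0,0.6,0,0.9],[0,0,0.24,0,0.9],[0.6,0,0,0,0.9],[0.6,0,0,0,0.9],[0.4,0,0,0,0.9],[0.3,0,0,0,0.9],[0.3,0,0,0,0.9]]'; python3 -m creep '[[0.2,0,0,0,0.9],[0.2,0,0,0,0.9],[0.2,0,0,0,0.9],[0.2,0,0,0,0.9],[0.2,0,0,0,0.9],[0.2,0,0,0,0.9],[0.2,0,0,0,0.9],[0.2,0,0,0,0.9],[0.1,0,0,0,0.9],[0,0,0,0,0.9]]'; python3 mm.py
```

```text
clock: 27.6
position: [0.5377, -0.0825, 0.049]
ee_rot: [2.281, 2.157, -0.002]
force: [0.4, -8.9, 3.7]
width: 0.901
gripper_force: 4.0
clock: 28.85
position: [0.5416, -0.0146, 0.0491]
ee_rot: [2.282, 2.157, -0.001]
force: [0.1, -4.7, 3.2]
width: 0.902
gripper_force: 2.4
t 28.85 pos [ 0.5416 -0.0146  0.0491] F [ 0.1 -4.7  3.2] w 0.901985280366819 g 2.389454757794738
axes x,y,z: [[0.056, 0.998, -0.002], [0.998, -0.056, 0.001], [0.001, -0.002, -1.0]] q [ 0.18  0.55 -0.35  1.94  0.28  0.7  -0.39]
((0.5475320219993591, 0.1337367743253708), (0.18196865916252136, 0.09070832282304764), 0.8702172040939331) platform x,y of mid 0.1448933303738475 0.008449798621535344
z levels [0.058 0.061 0.081]
[0.184 0.093 0.106 0.197]
0.42 y range of wood 0.0838 rail 0.1987
0.68 y range of wood -0.8605 rail 0.1843
```

```bash
python3 -m creep '[[0.08,0,0,0,0.9],[0.05,0,0,0,0.9],[0,0,0,0,0.9],[-0.3,0,0,0,0.9],[-0.8,0,0,0,0.9],[-1,0,-0.3,0,0.9],[-1,0,-1,0,0.9],[-1,0,-1,0,0.9],[-1,0,-1,0,0.9],[-1,0,0,0,0.9],[0,0,0,0,0.9]]'; python3 mm.py
python3 - <<'E'
from h import *
im=vision.get_image("top");cv2.imwrite("pics/f.png",im["pixels"])
E
```

```text
clock: 30.28
position: [0.527, -0.2562, 0.1807]
ee_rot: [2.287, 2.152, -0.002]
force: [0.5, 1.7, -0.4]
width: 0.897
gripper_force: 0.0
t 30.275 pos [ 0.527  -0.2562  0.1807] F [ 0.5  1.7 -0.4] w 0.897277940088817 g 0.0
axes x,y,z: [[0.061, 0.998, -0.002], [0.998, -0.061, 0.0], [-0.0, -0.002, -1.0]] q [ 0.63  0.44 -0.38  1.71  0.19  1.03  0.13]
((0.5455522537231445, 0.08946021646261215), (0.18033245205879211, 0.17983636260032654), 86.82211303710938) platform x,y of mid 0.10057430009269118 0.007991386562883895
z levels [0.059 0.062 0.081]
[0.01  0.01  0.191 0.191]
0.42 y range of wood -0.0064 rail 0.1994
0.68 y range of wood -0.8595 rail 0.1849
```

View pics/f.png

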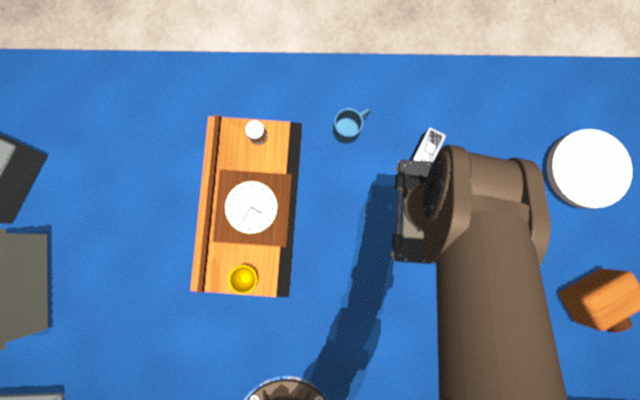

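The final top view shows the clock face up and square on the platform (dial at (250,207)), about 12 mm before the rail and 10 mm behind the front edge. The other wares are where they were, and the arm is clear.

```bash
python3 -c "
from cell import sign_off
print(sign_off())"
```

```text
the job is handed in; nothing more can be done
None
```

I swung the battery cover shut, tipped the clock over the platform's front edge, slid it back square and face up (middle about 0.10 m behind the front edge), and handed the job in about 30 s into the 72 s limit; no verdict was returned.

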